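# Move the shelf divider past its spring pin

## Robot

A 6-joint arm with a two-finger parallel gripper is mounted at the origin on the work surface. World frame = base frame: x ahead of the robot, y to its left, z up, the work surface at z = 0. Lengths are in mm, angles in rad, forces in N, time in s.
With the tool pointing down it reaches from about 150 to 775 mm from the base axis. Payload 6.1 kg.
Tool frame: the origin (TCP) lies midway between the tips of the shut fingers; the grasp point (between the pads) lies bot.grip_point_offset behind it (bot.grip_point_offset is the distance from the TCP to the grasp point, in mm); x points along the fingers, y is the direction in which the jaws open and shut, and the axes are right-handed (so a half turn about x gives the same grasp; the last joint's range is limited). The gripper opens to 85 mm and grips with 20 to 120 N. Pads are 22 mm wide; open, the fingers measure 114 mm over their backs; the gripper's body (76 mm by 85 mm) begins 54 mm behind the grasp point. The pads swing forward as they close: fully open they stand 13 mm farther back than shut.
Start: joints at [-1.238, 0.126, -0.04, 1.405, 0, 1.571], TCP at [171.506, -496.179, 231.295] pointing down, gripper open.
Joint ranges: [-2.72, 2.72], [-0.95, 1.95], [-1.27, 1.35], [-1.78, 2.02], [-1.46, 1.47], [-3.14, 3.14]. Speed limits (rad/s): [2.39, 2.39, 3.01, 3.14, 3.14, 3.14].

## Interface

Orientations are given as a rotation vector (axis times angle).
In Python, from cell import readout, eyes, bot gives the robot as it stands.
- The arm moves only by the shell command python3 -m inch 'ROWS' [FORCE]. ROWS is JSON, a list of rows, each a list of 7 numbers: the shift along the tool's x, y, z in cm, then the turn, a rotation vector about the tool's x, y, z in rad, then the closure, from 0 (fully open) to 1 (shut). A call has exactly 8 rows; each row shifts and turns the commanded pose from where the row before left it, along the tool's axes as they then stand; what a row does not reach is not made up. A row lasts 1/12 s, in which the tool goes at most 41.7 mm and 7.16 degrees, less where a joint would pass 70% of its speed; a pose out of reach is approached as far as the arm can. A call is refused whole if a number of a shift passes 4.17 or a number of a turn 0.125, either way. A call with a gripper value outside its range is refused whole. The fingers move at their own pace and stop on an object; FORCE is the grip in N (left out, the last holds). Time passes only in rows, so rows that do not move let the fingers close, or fill a call up. It gives the time, the measured TCP pose, the force and the opening at its end, in the units of the state.
- readout.get_state(): the state, without advancing time (a new reading comes with each control period).
- eyes.get_image(name): name is "side" or "top"; returns a dict with "frame" (480x640x3 uint8, red, green, blue), "range_z" (480x640 float32, mm along the optical axis (not along the pixel's ray), 0 where there is no reading), "camera_matrix" (3x3 intrinsics, pixels), "D" ([k1, k2, p1, p2, k3] as OpenCV has them; the pictures are not rectified), "R" (3x3) and "t" (3): a world point X has camera coordinates R X + t. Camera axes: x right, y down, z forward; pixel columns grow to the right and rows downward; lengths in mm; the calibration is good to about 2 mm. A picture is of the moment at which its call begins.
- bot.sign_off(): hands the job in, once; it reports no verdict.
The state is a dict: "time": time; "joints": joint angles; "qd": joint speeds; "joint_efforts": joint torques, N m; "eef_pos": TCP position; "tcp_rot": TCP orientation; "wrist_force": force on the tool from outside, world axes, zero at the start; "torque": the same for the moment, N m; "gripper_width": finger opening in mm.
Only numpy, scipy, OpenCV 4.12 (cv2) and the standard library are available. Lean on these libraries where they do the work, as an engineer would, in place of code of your own. Each camera call takes 0.05 s, during which the arm holds its last target.

## Task

On the white shelf front, press the long steel bar down fully with the fingertips so that its spring pin sinks, and, keeping the bar held down, push the grey lane divider along its channel past the pin to the other side. Then let the bar spring up, so that the pin stands behind the divider and locks it. Only press and push: do not lift the divider, and leave the tins, jar, bottles and labeller where they are.

Things in the scene. Friction and masses are not known exactly. Their poses are not given: they have to be found in the camera images.
- rail: White shelf front, fixed; deck 10 mm thick, x -50..135, y -200..220 mm of its frame, with a price strip in front. Origin at the counter's height, under the pin; z up. Its channel runs along its y axis at x = 0, 32 mm wide outside, top 27 mm above the counter, y -200..100. The divider is to go towards +y (to the robot's left at yaw 0), past the pin at y = 0.
- stop_face (a point): Face of the end stop that closes the channel, at x 0, y +94 mm, z 16.5 mm of the rail frame. The divider meets it when its origin is at y = +54 mm of the rail frame.
- divider: Grey lane divider, about 0.35 kg; axes as the rail's. Origin: mid underside of its foot, 10 mm above the counter. Foot 23 (x) x 80 (y) x 12 mm, captive in the channel with 1.5 mm play; it slides along y with a few newtons. Saddle over it: x -45..30, y -46..46, z 37..65 mm; upright plate 4 mm thick, x 28..126, top z 65. Starts at y -85..-50 of the rail frame; past the pin from y = +46.
- push_face (a point): Where to push the divider: on the saddle's end face towards -y, over the middle line of the steel bar, at x -28.5, y -46, z 51 mm of the divider; moves with it. The face is 28 mm high; its lower edge is 3 mm above the bar.
- catch (a joint): How far the steel bar and its pin, one moving part, are pressed down, in m: 0 up, 0.012 fully down. Spring: about 2.4 N to start, 7.2 N fully down; it springs up when let go. The pin stands 7 mm above the channel's floor at 0, so the divider's foot passes only with the bar more than 7 mm down (keep it over 8).
- bar_top (a point): Centre of the top face of the steel press bar, 44 mm above the counter when up, 32 when fully down; moves with it. The bar is 22 mm wide (x), 210 mm long (y -185..25 mm of the rail frame), beside the channel at x = -28.5 mm. It can be pressed and slid upon anywhere along its length; the divider's saddle overhangs part of it.
- pin_top (a point): Centre of the top of the 12 x 12 mm spring pin in the channel, 17 mm above the counter when up; moves down with the bar.
- tin_low: low steel tin, 66 mm across, 45 mm high, standing on the deck on the side the divider comes from; origin at the centre of its underside. To be left alone.
- tin: steel tin, 60 mm across, 85 mm high, standing on the deck in the next lane; origin at the centre of its underside. To be left alone.
- jar: glass jar, 56 mm across, 90 mm high, standing on the deck in the next lane; origin at the centre of its underside. To be left alone.
- sauce: sauce bottle, 64 mm across, 200 mm high, on the counter to the left of the shelf front; origin at the centre of its underside. To be left alone.
- oil: oil bottle, 72 mm across, 230 mm high, on the counter to the left; origin at the centre of its underside. To be left alone.
- syrup: syrup bottle, 60 mm across, 190 mm high, on the counter to the left; origin at the centre of its underside. To be left alone.
- labeller: black hand labeller lying on the counter to the right, about 130 x 120 x 77 mm; origin at the centre of its underside. To be left alone.
Things that resemble listed ones, but are neither listed nor needed, are in the scene too. Leave any turquoise or yellow look-alike of the divider alone.

How it is judged (in metres and radians):
On the way, in this order (a step that is already met when the one before it is completed fails the run):
1. the bar is pressed down (more than 7.8 mm) while the divider is still before the pin (value of joint catch above 0.0078 m and y of divider in the frame of rail below -0.035 m), for 0.1 s.
2. the bar is still held down (more than 7.8 mm) while most of the divider has slid over the pin (value of joint catch above 0.0078 m and y of divider in the frame of rail above 0.015 m), for 0.1 s.
At the end, for the whole second after the job is handed in: The divider stands at rest in its channel beyond the pin (origin 44 to 58 mm towards +y from the pin, not lifted), and the bar and pin are up again (within 2 mm) (y of divider in the frame of rail between 0.044 and 0.058 m and value of joint catch below 0.002 m and z of divider in the frame of rail between 0.006 and 0.014 m and angle between divider's own z axis and vertical below 0.1 rad and linear speed of divider below 0.02 m/s); the robot touches nothing.
It fails at once if the divider is lifted or tipped out of its channel (z of divider in the frame of rail above 0.018 m or angle between divider's own z axis and vertical above 0.2 rad).
It fails at once if a tin, the jar, a bottle or the labeller is moved more than 20 mm (distance of any of tin_low, tin, jar, sauce, oil, syrup, labeller from where it was at the start of the episode above 0.02 m).
It also fails if it takes over 35 s, if anything falls off the work surface, if the arm or the gripper's body presses on something with over 40 N, if the wrist force passes 120 N, or if a joint passes its speed limit or range.

## Working session

There is one attempt and no reset: what is moved stays moved. The work goes in short steps, Python scripts to look and compute and a shell command to move; the robot and the scene stay as the last step left them, time stands still between calls to the robot, and variables do not carry over. Pictures are saved under pics/ and viewed, and the job is handed in when it is done.

```bash
ls; mkdir -p pics
python3 - <<'E'
from cell import readout, eyes, bot
import cv2,numpy as np
s=readout.get_state()
for k,v in s.items(): print(k,np.round(v,3))
print(bot.grip_point_offset)
for n in ("side","top"):
    d=eyes.get_image(n); cv2.imwrite(f"pics/{n}0.png",d["frame"][:,:,::-1]); np.savez(f"{n}0.npz",**d)
    print(n,d["camera_matrix"],d["D"],d["R"],d["t"],-d["R"].T@d["t"])
E
```

```text
pics
time 0.0
joints [-1.238  0.126 -0.041  1.405  0.     1.571]
qd [-0.     0.    -0.001 -0.001  0.001  0.001]
joint_efforts [-2.0000e-03 -4.3591e+01  3.5293e+01  1.7000e-02 -0.0000e+00  0.0000e+00]
eef_pos [ 171.37  -495.808  230.514]
tcp_rot [ 2.042  0.345 -2.042]
wrist_force [-0.367  0.822  1.153]
torque [-0.007  0.011 -0.017]
gripper_width 85.441
18.700000000000003
side [[465.04658653   0.         315.18259995]
 [  0.         465.04658653 242.61084598]
 [  0.           0.           1.        ]] [-0.01915305  0.          0.          0.          0.        ] [[-0.97921125 -0.20276031 -0.00579434]
 [-0.1084248   0.54734209 -0.82985583]
 [ 0.17143332 -0.81197592 -0.55794778]] [ 480.98212702   94.91185192 1043.41184358] [302.39835585 892.80012888 663.71944806]
top [[450.95936938   0.         308.47346337]
 [  0.         450.95936938 236.77710315]
 [  0.           0.           1.        ]] [-0.0251676  0.         0.         0.         0.       ] [[ 1.05520572e-01 -9.94417120e-01  2.49844869e-05]
 [-9.72826963e-01 -1.03234783e-01 -2.07244490e-01]
 [ 2.06090048e-01  2.18442516e-02 -9.78289181e-01]] [ -35.19581418  498.35898372 1126.07347773] [ 256.45840198   -8.14957085 1204.90853254]
```

View pics/side0.png

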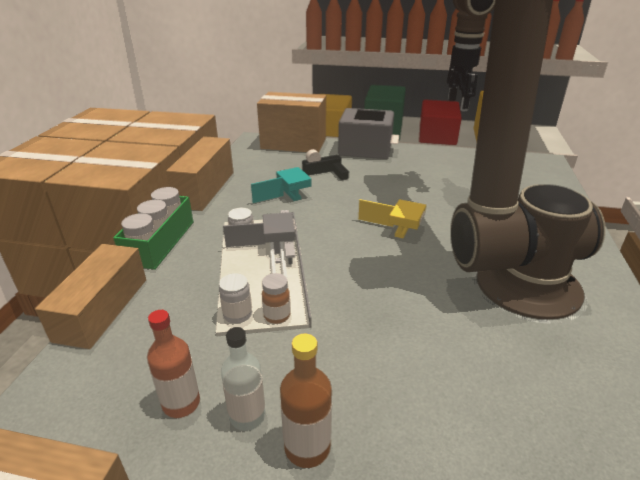

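View pics/top0.png

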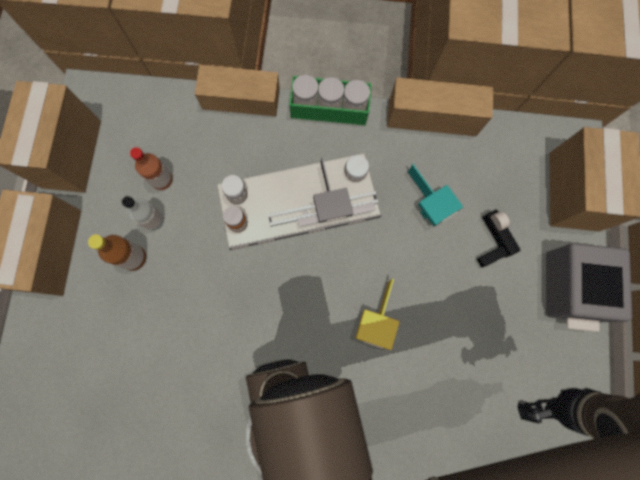

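Run:
```python
import cv2,numpy as np
a=cv2.imread("pics/top0.png")[145:255,205:395]; cv2.imwrite("pics/topc.png",cv2.resize(a,None,fx=4.2,fy=4.2,interpolation=cv2.INTER_CUBIC))
a=cv2.imread("pics/side0.png")[200:340,200:325]; cv2.imwrite("pics/sidec.png",cv2.resize(a,None,fx=4.2,fy=4.2,interpolation=cv2.INTER_CUBIC))
```

```text
(no output)
```

View pics/topc.png

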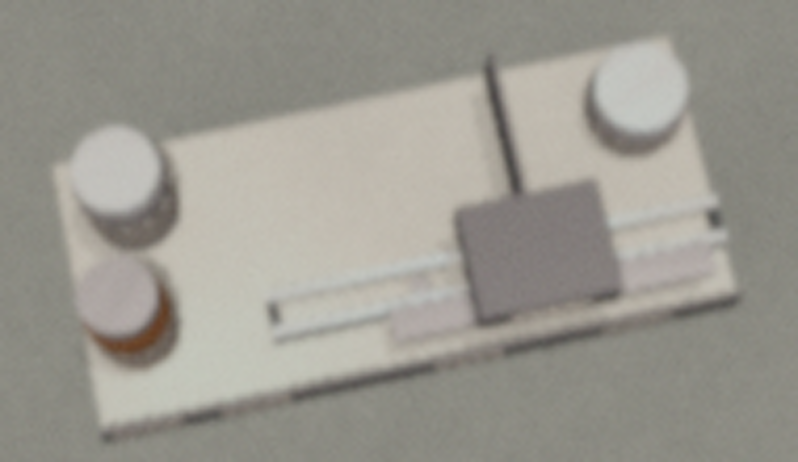

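View pics/sidec.png

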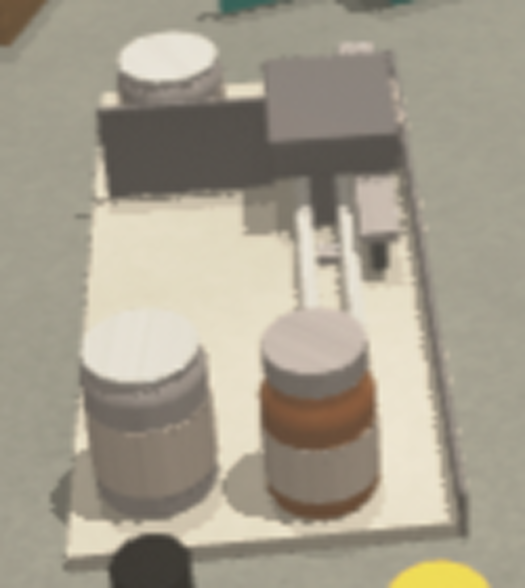

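```bash
cat > h.py <<'E'
import cv2,numpy as np
def cast(d,uv,z):
    uv=np.atleast_2d(np.array(uv,float))
    n=cv2.undistortPoints(uv[:,None],d["camera_matrix"],d["D"])[:,0]
    r=np.c_[n,np.ones(len(n))]@d["R"]   # R^T r
    c=-d["R"].T@d["t"]
    s=(np.array(z)-c[2])/r[:,2]
    return c+r*s[:,None]
def proj(d,X):
    return cv2.projectPoints(np.array(X,float),cv2.Rodrigues(d["R"])[0],d["t"],d["camera_matrix"],d["D"])[0][:,0]
def fit(P,Q): # 2D rigid Q=R P + t
    P=np.array(P,float);Q=np.array(Q,float)
    p=P-P.mean(0);q=Q-Q.mean(0)
    a=np.arctan2((p[:,0]*q[:,1]-p[:,1]*q[:,0]).sum(),(p*q).sum())
    R=np.array([[np.cos(a),-np.sin(a)],[np.sin(a),np.cos(a)]])
    t=Q.mean(0)-R@P.mean(0)
    return a,R,t,Q-(P@R.T+t)
E
python3 - <<'E'
from h import *
np.set_printoptions(suppress=True,precision=1)
d=dict(np.load("top0.npz")); e=dict(np.load("side0.npz"))
c=lambda p:np.array(p)/4.2+[205,145]
s=lambda p:np.array(p)/4.2+[200,200]
W=cast(d,c([(55,167),(668,38)]),10)
W2=cast(d,c([(738,297),(103,432)]),10)
print(W,W2)
a,R,t,r=fit([(135,220),(135,-200)],W[:,:2]); print("yaw",a,t,r)
inv=lambda X:(X[:,:2]-t)@R
print("front in rail",inv(W2))
S=cast(d,c([(458,210),(597,182),(620,296),(480,322)]),75); print("saddle top rail",inv(S))
print("bar ends",inv(cast(d,c([(392,325),(715,262),(712,245),(388,310),(395,342)]),44)))
print("channel ends",inv(cast(d,c([(270,300),(275,340),(715,198),(727,240)]),27)))
# from side
S=cast(e,s([(262,60),(387,52),(402,135),(270,143)]),75); print("side saddle",inv(S))
print("side bar end",inv(cast(e,s([(362,238),(398,237)]),44)))
print("side deck",inv(cast(e,s([(68,555),(462,530),(100,95)]),10)))
E
```

```text
[[ 628.7  284.    10. ]
 [ 762.  -112.2   10. ]] [[ 587.7 -171.9   10. ]
 [ 455.3  227.    10. ]]
yaw 0.3246468415102667 [570.6  33.3] [[ 0.3 -0.9]
 [-0.3  0.9]]
front in rail [[ -49.3 -200. ]
 [ -47.4  220.3]]
saddle top rail [[  28.5  -29.6]
 [  27.4 -118.3]
 [ -47.1 -114.9]
 [ -44.5  -27. ]]
bar ends [[ -27.    25.2]
 [ -31.3 -184. ]
 [ -20.  -184.9]
 [ -16.9   25.6]
 [ -38.2   25.7]]
channel ends [[  10.3   97.6]
 [ -16.2   99.8]
 [  14.6 -198.3]
 [ -14.6 -198.8]]
side saddle [[  33.7 -112.5]
 [ -40.8 -112.3]
 [ -41.8  -19.2]
 [  31.7  -20.5]]
side bar end [[-14.5  33.3]
 [-34.1  34.9]]
side deck [[ 137.6  222.3]
 [ -47.1  228.9]
 [ 139.9 -193.4]]
```

```bash
cat > g.py <<'E'
from h import *
from cell import readout
from scipy.spatial.transform import Rotation as Ro
np.set_printoptions(suppress=True,precision=2)
YAW=0.32; O=np.array([570.6,33.3])
def rw(x,y,z): return np.array([O[0]+x*np.cos(YAW)-y*np.sin(YAW),O[1]+x*np.sin(YAW)+y*np.cos(YAW),z])
def goto(x,y,z):
    s=readout.get_state(); p=np.array(s["eef_pos"]); R=Ro.from_rotvec(s["tcp_rot"])
    q=p[:2]-O; c,n=np.cos(YAW),np.sin(YAW)
    print("t",round(s["time"],2),"rail pos",np.array([c*q[0]+n*q[1],-n*q[0]+c*q[1],p[2]]),"F",np.array(s["wrist_force"]),"w",s["gripper_width"],"q",np.array(s["joints"]))
    print("tool axes (cols) ",R.as_matrix().tolist())
    for sg in (1,-1):
        ty=sg*np.array([-n,c,0]); tx=np.array([0,0,-1.]); T=np.c_[tx,ty,np.cross(tx,ty)]
        print("turn",sg,(R.inv()*Ro.from_matrix(T)).as_rotvec())
    print("world target",rw(x,y,z),"shift now axes cm",R.inv().apply(rw(x,y,z)-p)/10)
E
python3 -c "
from g import *
goto(-28.5,-150,140)"
```

```text
t 0.1 rail pos [-545.39 -376.7   230.59] F [ 0.7  -0.55  0.21] w 85.52637131056736 q [-1.24  0.13 -0.04  1.41  0.    1.57]
tool axes (cols)  [[-0.00047387019751721736, 0.3267139177878388, -0.9451231620115746], [0.0013779553497768604, -0.9451221575094138, -0.32671426143314397], [-0.9999989383424813, -0.0014571576688889032, -2.331967405460808e-06]]
turn 1 [-3.13 -0.    0.  ]
turn -1 [0.01 0.   0.  ]
world target [ 590.73 -118.05  140.  ] shift now axes cm [  9.09 -21.99 -51.98]
```

```bash
python3 -m inch '[[0,-1.37,-3.25,0,0,0,1],[0,-1.37,-3.25,0,0,0,1],[0,-1.37,-3.25,0,0,0,1],[0,-1.37,-3.25,0,0,0,1],[0,-1.37,-3.25,0,0,0,1],[0,-1.37,-3.25,0,0,0,1],[0,-1.37,-3.25,0,0,0,1],[0,-1.37,-3.25,0,0,0,1]]' 60
python3 -c "
from g import *
goto(-28.5,-150,140)"
```

```text
time: 0.77
eef_pos: [382.3, -306.1, 231.0]
tcp_rot: [2.041, 0.343, -2.042]
wrist_force: [0.3, -0.5, 0.4]
gripper_width: -0.1
t 0.77 rail pos [-285.53 -262.98  231.04] F [ 0.27 -0.45  0.38] w -0.1005735929748117 q [-0.68  0.06 -0.11  1.4   0.    2.13]
tool axes (cols)  [[-0.00035193473604968294, 0.32659231554072055, -0.94516524246911], [0.00028305334839118235, -0.9451652306054091, -0.3265924168369887], [-0.9999998980113664, -0.0003824714026791909, 0.0002401934274838067]]
turn 1 [-3.13 -0.    0.  ]
turn -1 [0.01 0.   0.  ]
world target [ 590.73 -118.05  140.  ] shift now axes cm [  9.1  -10.97 -25.85]
```

```bash
python3 -m inch '[[0.6,-1.37,-3.3,0,0,0,1],[1,-1.37,-3.3,0,0,0,1],[1.3,-1.37,-3.3,0,0,0,1],[1.3,-1.37,-3.3,0,0,0,1],[1.3,-1.37,-3.3,0,0,0,1],[1.3,-1.37,-3.3,0,0,0,1],[1.3,-1.37,-3.3,0,0,0,1],[1,-1.37,-2.8,0,0,0,1]]'
python3 - <<'E'
from g import *
goto(-28.5,-150,90)
from cell import eyes
for n,(r0,r1,c0,c1) in (("top",(130,260,205,405)),("side",(120,330,190,370))):
    d=eyes.get_image(n); np.savez(n+"1.npz",**d)
    cv2.imwrite(f"pics/{n}1.png",cv2.resize(d["frame"][r0:r1,c0:c1,::-1],None,fx=2.8,fy=2.8,interpolation=cv2.INTER_CUBIC))
E
```

```text
time: 1.43
eef_pos: [591.4, -117.7, 138.5]
tcp_rot: [2.04, 0.344, -2.042]
wrist_force: [0.2, -1.4, -0.2]
gripper_width: -0.2
t 1.43 rail pos [ -27.7  -149.86  138.53] F [ 0.2  -1.39 -0.2 ] w -0.20651881356196217 q [-0.2   0.29 -0.04  1.24  0.    2.61]
tool axes (cols)  [[-0.0013864060188721172, 0.32731508055922853, -0.9449142373341914], [0.0003586161566852264, -0.9449149219574614, -0.32731584388259727], [-0.999998974635876, -0.0007926541682209687, 0.0011926552589086193]]
turn 1 [-3.13 -0.    0.  ]
turn -1 [0.01 0.   0.  ]
world target [ 590.73 -118.05   90.  ] shift now axes cm [4.85 0.02 0.07]
```

View pics/top1.png

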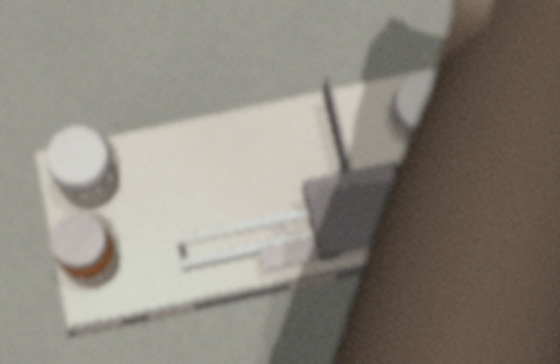

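View pics/side1.png

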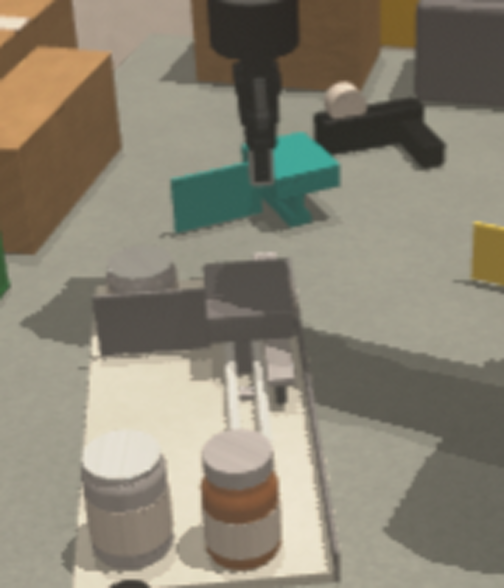

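```bash
python3 -m inch '[[1.2,0,0,0,0,0,1],[1.2,0,0,0,0,0,1],[1.2,0,0,0,0,0,1],[1.2,0,0.1,0,0,0,1],[1.2,0,0,0,0,0,1],[1.2,0,0,0,0,0,1],[1.0,0,0,0,0,0,1],[0.5,0,0,0,0,0,1]]'
python3 - <<'E'
from g import *
goto(-28.5,-150,31)
E
```

```text
time: 2.2
eef_pos: [588.6, -119.8, 51.5]
tcp_rot: [2.04, 0.343, -2.044]
wrist_force: [-0.2, -0.6, -0.1]
gripper_width: -0.1
t 2.2 rail pos [ -31.12 -151.01   51.54] F [-0.17 -0.61 -0.08] w -0.1472831988268194 q [-0.2   0.32 -0.19  1.06 -0.    2.61]
tool axes (cols)  [[-0.002030057969365345, 0.3264113275730852, -0.9452256471851667], [0.00036666451041963977, -0.9452272883874471, -0.3264126818076327], [-0.9999978722086252, -0.0010092173651667369, 0.0017991827400324848]]
turn 1 [-3.13 -0.    0.  ]
turn -1 [0.01 0.   0.  ]
world target [ 590.73 -118.05   31.  ] shift now axes cm [ 2.05 -0.1  -0.27]
```

Press slowly, with a small lateral correction.

```bash
python3 -m inch '[[0.4,0,-0.2,0,0,0,1],[0.3,0,0,0,0,0,1],[0.3,0,0,0,0,0,1],[0.3,0,0,0,0,0,1],[0.2,0,0,0,0,0,1],[0.2,0,0,0,0,0,1],[0.2,0,0,0,0,0,1],[0,0,0,0,0,0,1]]'
python3 - <<'E'
from g import *
goto(-28.5,-150,31)
E
```

```text
time: 2.87
eef_pos: [591.8, -119.2, 34.6]
tcp_rot: [2.042, 0.342, -2.04]
wrist_force: [0.1, -1.1, 5.9]
gripper_width: 0.2
t 2.87 rail pos [ -27.84 -151.42   34.63] F [ 0.13 -1.11  5.88] w 0.22770172201160785 q [-0.2   0.34 -0.21  1.02  0.    2.61]
tool axes (cols)  [[0.001119312308092802, 0.326719226866956, -0.9451207827232534], [-0.0001860039014331405, -0.9451212904045556, -0.3267196226530879], [-0.9999993562710455, 0.0005414974478430978, -0.0009971148421198499]]
turn 1 [-3.13  0.   -0.  ]
turn -1 [ 0.01 -0.   -0.  ]
world target [ 590.73 -118.05   31.  ] shift now axes cm [ 0.36 -0.14  0.06]
```

```bash
python3 -m inch '[[0.1,0,0,0,0,0,1],[0.1,0,0,0,0,0,1],[0.1,0,0,0,0,0,1],[0.1,0,0,0,0,0,1],[0.1,0,0,0,0,0,1],[0,0,0,0,0,0,1],[0,0,0,0,0,0,1],[0,0,0,0,0,0,1]]'
python3 - <<'E'
from g import *
goto(-28.5,-130,31)
from cell import eyes
d=eyes.get_image("side")
cv2.imwrite(f"pics/side2.png",cv2.resize(d["frame"][190:300,210:330,::-1],None,fx=5,fy=5,interpolation=cv2.INTER_CUBIC))
E
```

```text
time: 3.53
eef_pos: [592.0, -119.3, 31.7]
tcp_rot: [2.043, 0.342, -2.038]
wrist_force: [-4.9, 1.1, 15.5]
gripper_width: 0.0
t 3.53 rail pos [ -27.71 -151.55   31.68] F [-4.9   1.11 15.48] w 0.02766929673585284 q [-0.2   0.34 -0.21  1.02  0.    2.61]
tool axes (cols)  [[0.0024692152270636425, 0.32663652636089036, -0.9451468047996854], [-0.0004798400931134983, -0.9451491902841663, -0.3266386043606455], [-0.9999968363598197, 0.0012600603464551219, -0.00217704347127326]]
turn 1 [-3.13  0.   -0.  ]
turn -1 [ 0.01 -0.   -0.  ]
world target [584.44 -99.07  31.  ] shift now axes cm [ 0.07 -2.16  0.05]
```

View pics/side2.png

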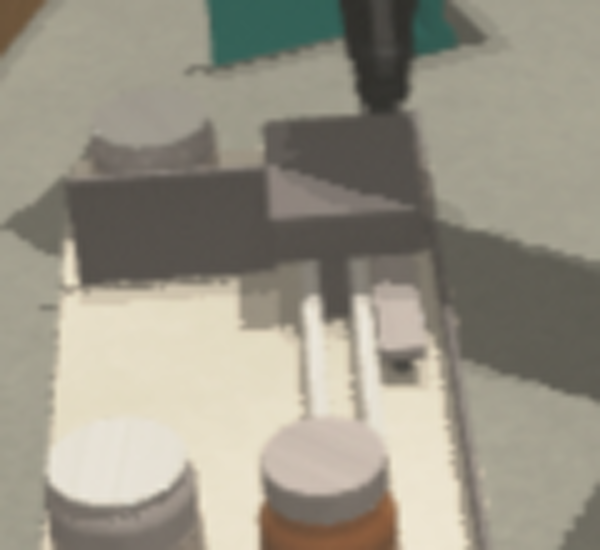

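```bash
python3 -m inch '[[0,-0.3,0,0,0,0,1],[0,-0.4,0,0,0,0,1],[0,-0.4,0,0,0,0,1],[0,-0.4,0,0,0,0,1],[0,-0.4,0,0,0,0,1],[0,-0.4,0,0,0,0,1],[0,-0.4,0,0,0,0,1],[0,-0.4,0,0,0,0,1]]'
python3 - <<'E'
from g import *
goto(-28.5,-10,31)
E
```

```text
time: 4.25
eef_pos: [583.8, -93.6, 32.0]
tcp_rot: [2.043, 0.331, -2.034]
wrist_force: [1.4, -12.3, 11.7]
gripper_width: -0.2
t 4.25 rail pos [ -27.35 -124.57   32.01] F [  1.42 -12.26  11.74] w -0.21017384453433596 q [-0.16  0.31 -0.25  1.   -0.01  2.66]
tool axes (cols)  [[0.006020056388838476, 0.3245472707778376, -0.945850320056896], [-0.008009873875139378, -0.9458214655329099, -0.324588350465144], [-0.9999497991607278, 0.009530181941376226, -0.0030943158508307898]]
turn 1 [-3.13  0.01 -0.  ]
turn -1 [ 0.01 -0.   -0.01]
world target [546.69  14.84  31.  ] shift now axes cm [ -0.01 -11.46  -0.01]
```

```bash
python3 -m inch '[[0,-0.4,0,0,0,0,1],[0,-0.5,0,0,0,0,1],[0,-0.5,0,0,0,0,1],[0,-0.5,0,0,0,0,1],[0,-0.5,0,0,0,0,1],[0,-0.5,0,0,0,0,1],[0,-0.5,0,0,0,0,1],[0,-0.4,0,0,0,0,1]]'
python3 - <<'E'
from g import *
goto(-28.5,-10,31)
from cell import eyes
d=eyes.get_image("side")
cv2.imwrite(f"pics/side3.png",cv2.resize(d["frame"][190:300,210:330,::-1],None,fx=5,fy=5,interpolation=cv2.INTER_CUBIC))
E
```

```text
time: 4.92
eef_pos: [571.5, -57.5, 32.0]
tcp_rot: [2.044, 0.331, -2.034]
wrist_force: [0.9, -13.6, 11.9]
gripper_width: -0.0
t 4.92 rail pos [-27.67 -86.44  32.03] F [  0.86 -13.57  11.89] w -0.022618053795629284 q [-0.1   0.28 -0.29  0.99 -0.01  2.71]
tool axes (cols)  [[0.006320427092538366, 0.3245819463644608, -0.9458364617076391], [-0.00794560993063978, -0.9458091944002072, -0.3246256845520109], [-0.9999484584138316, 0.009567020554481748, -0.003398916520319057]]
turn 1 [-3.13  0.01 -0.01]
turn -1 [ 0.01 -0.   -0.01]
world target [546.69  14.84  31.  ] shift now axes cm [ 0.03 -7.65  0.  ]
```

View pics/side3.png

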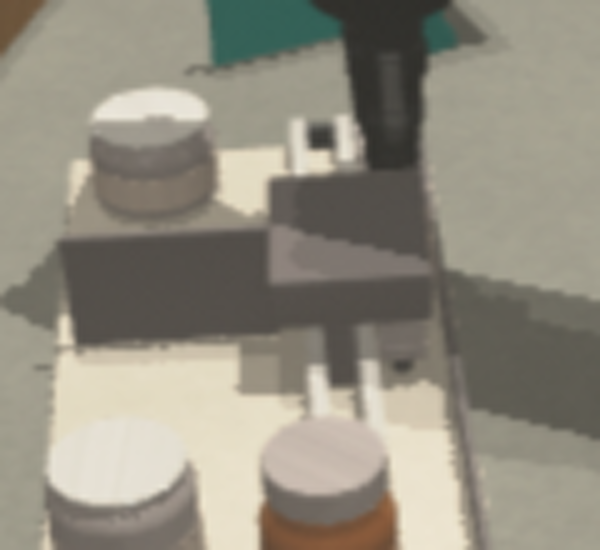

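```bash
python3 -m inch '[[0,-0.4,0,0,0,0,1],[0,-0.5,0,0,0,0,1],[0,-0.5,0,0,0,0,1],[0,-0.5,0,0,0,0,1],[0,-0.5,0,0,0,0,1],[0,-0.5,0,0,0,0,1],[0,-0.5,0,0,0,0,1],[0,-0.4,0,0,0,0,1]]'
python3 - <<'E'
from g import *
goto(-28.5,-10,31)
from cell import eyes
for n,(r0,r1,c0,c1) in (("top",(130,260,205,405)),("side",(200,300,210,330))):
    d=eyes.get_image(n); np.savez(n+"4.npz",**d)
    cv2.imwrite(f"pics/{n}4.png",cv2.resize(d["frame"][r0:r1,c0:c1,::-1],None,fx=4,fy=4,interpolation=cv2.INTER_CUBIC))
E
```

```text
time: 5.63
eef_pos: [559.2, -21.5, 32.0]
tcp_rot: [2.044, 0.331, -2.033]
wrist_force: [1.2, -14.2, 12.1]
gripper_width: 0.0
t 5.63 rail pos [-28.04 -48.41  32.01] F [  1.25 -14.2   12.08] w 0.047993508812416825 q [-0.03  0.26 -0.32  0.98 -0.01  2.78]
tool axes (cols)  [[0.00654989307635216, 0.3245010442359968, -0.9458626597928665], [-0.007917494840769451, -0.9458364718923076, -0.3245468867725563], [-0.9999472046943951, 0.009614610135609741, -0.0036258924150459216]]
turn 1 [-3.13  0.02 -0.01]
turn -1 [ 0.01 -0.   -0.01]
world target [546.69  14.84  31.  ] shift now axes cm [ 0.06 -3.84  0.01]
```

View pics/side4.png

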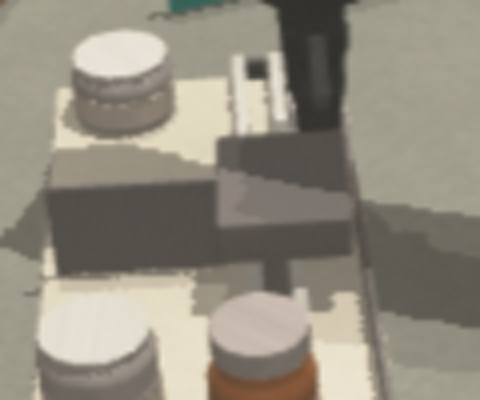

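View pics/top4.png

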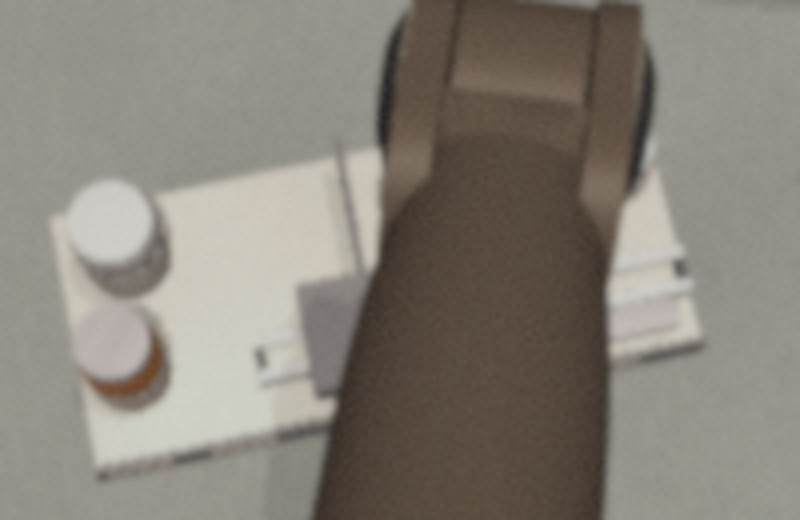

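Run:
```python
from g import *
d=dict(np.load("top4.npz"));e=dict(np.load("side4.npz"))
c,n=np.cos(YAW),np.sin(YAW)
def rail(W): q=W[:,:2]-O; return np.c_[c*q[:,0]+n*q[:,1],-n*q[:,0]+c*q[:,1]]
P=rail(cast(d,np.array([(298,285),(315,395)])/4+[205,130],75)); print(P, "div y",P[:,1].mean()-46)
P=rail(cast(e,np.array([(218,225),(350,215)])/4+[210,200],75)); print(P, "div y side (bias ~+8)",P[:,1].mean()-46)
```

```text
[[ 31.15  62.19]
 [-43.22  66.17]] div y 18.178438895712958
[[ 33.62  69.23]
 [-38.5   68.72]] div y side (bias ~+8) 22.977622167395197
```

```bash
python3 -m inch '[[0,-0.4,0,0,0,0,1],[0,-0.4,0,0,0,0,1],[0,-0.4,0,0,0,0,1],[0,-0.4,0,0,0,0,1],[0,-0.4,0,0,0,0,1],[0,-0.4,0,0,0,0,1],[0,-0.3,0,0,0,0,1],[0,-0.1,0,0,0,0,1]]'
python3 - <<'E'
from g import *
goto(-28.5,-14,31)
from cell import eyes
for n,(r0,r1,c0,c1) in (("top",(130,260,205,405)),("side",(200,300,210,330))):
    d=eyes.get_image(n); np.savez(n+"5.npz",**d)
    cv2.imwrite(f"pics/{n}5.png",cv2.resize(d["frame"][r0:r1,c0:c1,::-1],None,fx=4,fy=4,interpolation=cv2.INTER_CUBIC))
E
```

```text
time: 6.4
eef_pos: [550.1, 5.1, 32.0]
tcp_rot: [2.044, 0.331, -2.033]
wrist_force: [1.8, -15.1, 13.0]
gripper_width: 0.0
t 6.4 rail pos [-28.33 -20.33  32.02] F [  1.8  -15.1   12.98] w 0.029794797826630404 q [ 0.01  0.24 -0.35  0.98 -0.01  2.82]
tool axes (cols)  [[0.00668453132012853, 0.32470765031303667, -0.9457908113685699], [-0.007851081614277666, -0.9457657493325532, -0.3247545348519722], [-0.9999468373661257, 0.009596312709660326, -0.0037726945095302705]]
turn 1 [-3.13  0.01 -0.01]
turn -1 [ 0.01 -0.   -0.01]
world target [547.95  11.05  31.  ] shift now axes cm [ 0.1  -0.63  0.01]
```

View pics/side5.png

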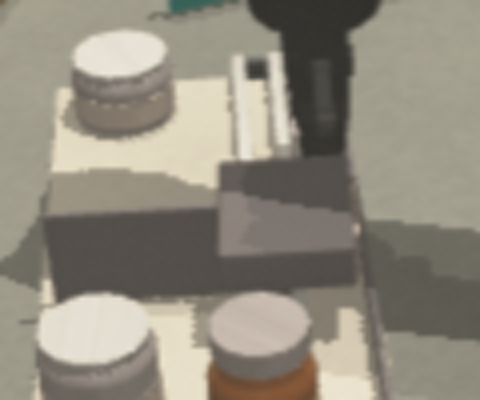

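View pics/top5.png

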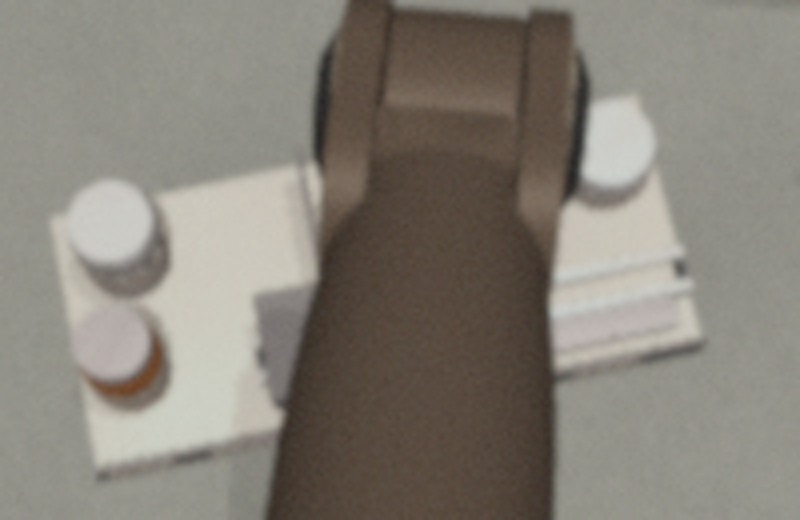

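```bash
python3 -m inch '[[0,-0.1,0,0,0,0,1],[0,-0.1,0,0,0,0,1],[0,-0.1,0,0,0,0,1],[0,-0.1,0,0,0,0,1],[0,-0.1,0,0,0,0,1],[0,0,0,0,0,0,1],[0,0,0,0,0,0,1],[0,0,0,0,0,0,1]]'
python3 - <<'E'
from g import *
goto(-28.5,-14,31)
d=dict(np.load("top5.npz"))
c,n=np.cos(YAW),np.sin(YAW)
def rail(W): q=W[:,:2]-O; return np.c_[c*q[:,0]+n*q[:,1],-n*q[:,0]+c*q[:,1]]
P=rail(cast(d,np.array([(255,294),(274,404)])/4+[205,130],75)); print(P, "div y prev",P[:,1].mean()-46)
E
```

```text
time: 7.17
eef_pos: [548.6, 9.6, 32.0]
tcp_rot: [2.044, 0.331, -2.033]
wrist_force: [1.5, -15.0, 14.1]
gripper_width: -0.2
t 7.17 rail pos [-28.37 -15.54  32.01] F [  1.52 -14.97  14.05] w -0.15185115838997684 q [ 0.02  0.24 -0.35  0.98 -0.01  2.83]
tool axes (cols)  [[0.006652044435162529, 0.32445833530312995, -0.9458765981655084], [-0.007634406139368027, -0.945853481040178, -0.32450409588644213], [-0.9999487317596498, 0.009379821773348146, -0.003814812678025038]]
turn 1 [-3.13  0.01 -0.01]
turn -1 [ 0.01 -0.   -0.01]
world target [547.95  11.05  31.  ] shift now axes cm [ 0.1  -0.15  0.01]
[[ 31.14  90.74]
 [-43.43  93.1 ]] div y prev 45.92003207022569
```

```bash
python3 -m inch '[[0,-0.1,0,0,0,0,1],[0,-0.1,0,0,0,0,1],[0,-0.05,0,0,0,0,1],[0,0,0,0,0,0,1],[0,0,0,0,0,0,1],[0,0,0,0,0,0,1],[0,0,0,0,0,0,1],[0,0,0,0,0,0,1]]'
python3 - <<'E'
from g import *
goto(-28.5,-14,31)
E
```

```text
time: 7.83
eef_pos: [547.9, 11.6, 32.1]
tcp_rot: [2.044, 0.33, -2.033]
wrist_force: [2.3, -15.7, 13.7]
gripper_width: -0.0
t 7.83 rail pos [-28.42 -13.45  32.06] F [  2.31 -15.66  13.71] w -0.033870781779085944 q [ 0.03  0.24 -0.35  0.98 -0.01  2.84]
tool axes (cols)  [[0.006888704153283283, 0.3241380726872053, -0.9459847015621938], [-0.008271703847898909, -0.9459563116569293, -0.3241885799220439], [-0.999942060656787, 0.010058144512921474, -0.0038352390298383044]]
turn 1 [-3.13  0.02 -0.01]
turn -1 [ 0.01 -0.   -0.01]
world target [547.95  11.05  31.  ] shift now axes cm [0.11 0.05 0.01]
```

```bash
python3 -m inch '[[0,0.2,0,0,0,0,1],[0,0.3,0,0,0,0,1],[0,0.3,0,0,0,0,1],[-0.2,0,0,0,0,0,1],[-0.4,0,0,0,0,0,1],[-0.5,0,0,0,0,0,1],[-0.5,0,0,0,0,0,1],[-0.5,0,0,0,0,0,1]]'
python3 -m inch '[[-1.5,0,0,0,0,0,1],[-2,0,0,0,0,0,1],[-2,0,0,0,0,0,1],[-2.5,0,0,0,0,0,1],[-2.5,0,0,0,0,0,1],[-2.5,0.5,0,0,0,0,1],[-2,2,0,0,0,0,1],[-1,3,0,0,0,0,1]]'
python3 - <<'E'
from g import *
goto(-28.5,-14,31)
from cell import eyes
for n,(r0,r1,c0,c1) in (("top",(130,260,205,405)),("side",(200,300,210,330))):
    d=eyes.get_image(n); np.savez(n+"6.npz",**d)
    cv2.imwrite(f"pics/{n}6.png",cv2.resize(d["frame"][r0:r1,c0:c1,::-1],None,fx=4,fy=4,interpolation=cv2.INTER_CUBIC))
E
```

```text
time: 8.5
eef_pos: [547.1, 7.7, 50.4]
tcp_rot: [2.04, 0.342, -2.042]
wrist_force: [0.1, 1.3, 0.4]
gripper_width: 0.1
time: 9.17
eef_pos: [565.6, -43.4, 213.4]
tcp_rot: [2.042, 0.345, -2.036]
wrist_force: [1.5, -0.4, -0.3]
gripper_width: 0.4
t 9.17 rail pos [-28.85 -71.2  213.39] F [ 1.5  -0.36 -0.3 ] w 0.41644227126539723 q [-0.08  0.2   0.01  1.38 -0.    2.73]
tool axes (cols)  [[0.0026666507894052335, 0.32938056579858954, -0.9441934822099588], [-0.0002092803189650827, -0.9441966348218361, -0.32938225664547816], [-0.9999964225812584, 0.0010759485678213943, -0.0024489098317302064]]
turn 1 [-3.13  0.   -0.  ]
turn -1 [ 0.02 -0.   -0.  ]
world target [547.95  11.05  31.  ] shift now axes cm [18.23 -5.74 -0.08]
```

View pics/side6.png

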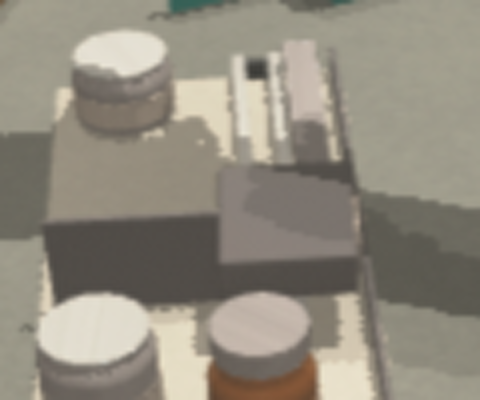

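View pics/top6.png

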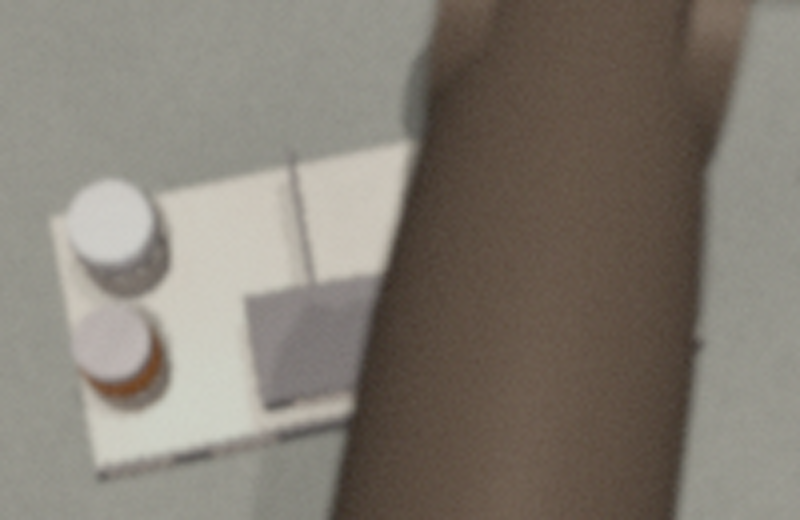

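Run:
```python
from g import *
d=dict(np.load("top6.npz"));e=dict(np.load("side6.npz"))
c,n=np.cos(YAW),np.sin(YAW)
def rail(W): q=W[:,:2]-O; return np.c_[c*q[:,0]+n*q[:,1],-n*q[:,0]+c*q[:,1]]
P=rail(cast(d,np.array([(246,296),(265,406)])/4+[205,130],75)); print(P, "div y",P[:,1].mean()-46)
def pts(d,X):
    u=np.round(proj(d,X)).astype(int)
    for (a,b),x in zip(u,X):
        m=np.median(d["range_z"][b-1:b+2,a-1:a+2]); r=cv2.undistortPoints(np.array([[[a,b]]],float),d["camera_matrix"],d["D"])[0,0]
        print((a,b),(d["R"].T@(np.r_[r,1]*m-d["t"])))
print("bar (before: side5 pressed)");
for y in (-170,-140,-110): pts(e,[rw(-28.5,y,44)])
print("saddle top"); pts(e,[rw(-8,50,75)])
d5=dict(np.load("side0.npz")); print("saddle/bar at start"); pts(d5,[rw(-8,-72,75),rw(-28.5,5,44)])
```

```text
[[ 31.07  96.73]
 [-43.49  99.  ]] div y 51.86618690554647
bar (before: side5 pressed)
(np.int64(286), np.int64(212)) [ 597.68 -134.76   44.99]
(np.int64(287), np.int64(218)) [ 587.68 -106.69   44.15]
(np.int64(288), np.int64(224)) [578.   -79.47  43.48]
saddle top
(np.int64(283), np.int64(250)) [547.24  79.1   75.3 ]
saddle/bar at start
(np.int64(280), np.int64(222)) [585.28 -34.85  75.28]
(np.int64(291), np.int64(249)) [542.85  28.48  44.2 ]
```

Bar is up (about 44 mm), the divider is at about y +52, and its saddle top is at 75 mm, so it hasn't been lifted. The arm is clear, so I'm handing in.

```bash
python3 -c "
from cell import bot
print(bot.sign_off())"
```

```text
the job is handed in; nothing more can be done
None
```

The divider is past the pin and the bar has sprung back up behind it. I handed the job in at about 9.3 s; no verdict is reported.

**What I did:** With the fingers shut, I pressed the bar fully down (fingertips at z about 32 mm) while the divider was still at about y -72 mm. I slid along the bar holding it down and pushed the divider about 125 mm. Then I backed the fingers off the divider, let the bar rise and lifted clear.

**Last checks:**
- **Divider:** it is at about y +52 mm from the top camera, give or take about 2 mm (required 44 to 58). Its saddle top is at 75 mm, so it was not lifted.
- **Bar:** its top measures 43.5 to 45 mm, which matches fully up. I did not see the pin itself and infer it from the bar.
- **Tins, jar, bottles and labeller:** the three containers on the deck look unmoved in the last pictures. I did not measure them, and I did not check the bottles or labeller again at the end.
- **Robot:** it ended clear of everything, with only sensor noise on the wrist force.

**Disagreements:** The side camera read the divider 5 to 8 mm farther towards +y than the top camera, so I relied on the top camera. I felt no clear contact with the end stop, so the divider probably rests 1 to 2 mm short of it.

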